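Latch an LED driver module into its test rack

TASK

Lay the longer white LED driver module lengthwise and flat in the open mouth of the test rack, clear of the red catch, then slide it in so that its own leading edge lifts the catch, and gently on against the sprung blue pads just until the catch drops fully behind it, then let go so that the pads hold it back against the catch. Do not ram it or drive the pads to their hard stop, keep the gripper off the rack and its catch, and leave the short module and the flux tin where they are.

Things in the scene. Friction and masses are not known exactly. Their poses are not given: they have to be found in the camera images.
- driver_long: The longer white LED driver module, loose, 0.06 to 0.13 kg. White case 34 mm wide (its x), 62 mm long (its y), 22 mm high, with an 18 mm wide strain relief out of the middle of each short end (84 mm over all; solid to 37 mm from the centre, 2 to 13 mm above the underside). Either end may go first. Origin: centre of its underside. Grasp from above across the 34 mm width.
- driver_short: A shorter, fatter white module (36 x 62 x 26 mm over all), loose; it does not fit the rack. Leave it alone. Origin at the centre of its underside.
- flux_tin: Round yellow-lidded flux tin, 50 mm across, 25 mm high, loose bystander. Origin at the centre of its underside.
- rack: Test rack on a grey base plate 244 x 72 x 6 mm, fixed on the green mat. x axis = push-in direction, z up; origin on the underside, on the mid-line, 130 mm in from the mouth end. The plate's top is the channel floor, 6 mm above the origin. Aluminium lips on it, tops 11 mm above the origin: inner faces 25 mm off the mid-line at x -125 mm, closing in to 18 mm at x -27 mm, then parallel to x +66 mm.
- rack_mouth (a point): Point on the channel floor in the open mouth, on the mid-line, 82 mm before the rack's origin (rack x -82 mm, 6 mm up). Lowered with its underside centre here, the module always clears the catch, whose front stands out to rack x -28 mm (nominal). Axes as the rack's.
- end_nominal (a point): Point on the channel floor at the rack's mid-line origin: nominal place of the catch tooth's holding face (which stops the rear of the case). The end unit (black block up to 33 mm high, blue pads, catch) is clamped by hand up to 8 mm either way along x from nominal, different each time and not measured: feel or see it. Nominal latched module centre: 31 mm further along x.
- catch (a joint): Red gravity catch of two bars, 29 mm wide over all (they pass beside the strain relief and between the fingers); bars 34 to 40 mm above the rack's underside, pivot nominally at rack x +105 mm. Its slope first meets the case's front face nominally at rack x -22 mm; a few N lift it. Rad: 0 = down (rest, or latched), about 0.1 riding on the module; it falls by its weight (0.1 kg).
- plate (a joint): Two blue sprung pads that meet the front face of the case beside the strain relief, nominally at rack x +57 mm. Value in m: 0 at rest, growing as pushed in; 4 N at first touch plus 0.2 N per mm, damped (0.1 N per mm/s), hard stop at 0.013 (not to be reached). The catch drops at about 0.006; left latched they rest at about 0.005.
Things that resemble listed ones, but are neither listed nor needed, are in the scene too. Leave any green look-alike of the driver_long alone.

How it is judged (in metres and radians):
On the way, in this order (a step that is already met when the one before it is completed fails the run):
1. the long module lies flat on the channel floor in the rack's mouth, lengthwise, with the catch still down (x of driver_long in the frame of rack between -0.115 and -0.045 m and y of driver_long in the frame of rack between -0.006 and 0.006 m and z of driver_long in the frame of rack between 0.003 and 0.0085 m and angle between the y axis of driver_long and the x axis of rack, either way round below 0.15 rad and value of joint catch below 0.04 rad), for 0.2 s.
2. the module, sliding on the floor, has lifted the catch with its leading edge (value of joint catch above 0.06 rad and contact force between driver_long and rack above 0.1 N and z of driver_long in the frame of rack below 0.01 m and x of driver_long in the frame of rack above -0.066 m), for 0.1 s.
At the end, for the whole second after the job is handed in: The catch is down behind the long module (within 0.04 rad), the module lies flat on the channel floor between the lips, held by the pads against the catch (pads pressed in 2 to 9 mm), at rest and let go (value of joint catch below 0.04 rad and value of joint plate between 0.002 and 0.009 m and x of driver_long in the frame of rack between 0.018 and 0.045 m and y of driver_long in the frame of rack between -0.003 and 0.003 m and z of driver_long in the frame of rack below 0.0085 m and angle between driver_long's own z axis and vertical below 0.06 rad and linear speed of driver_long below 0.01 m/s); the robot touches nothing.
It fails at once if the long module pressed on the rack with more than 20 N (floor, lips, pads and catch added up) (contact force between driver_long and rack above 20 N).
It fails at once if the gripper pressed on the rack or its catch (over 2 N) (contact force between any of the fingers, the arm and rack above 2 N).
It fails at once if the short module moved more than 15 mm (distance of driver_short from where it was at the start of the episode above 0.015 m).
It fails at once if the flux tin moved more than 15 mm (distance of flux_tin from where it was at the start of the episode above 0.015 m).
It fails at once if the sprung pads driven to their hard stop (over 12 mm in) (value of joint plate above 0.012 m).
It also fails if it takes over 67 s, if anything falls off the work surface, if the arm or the gripper's body presses on something with over 40 N, if the wrist force passes 120 N, or if a joint passes its speed limit or range.

ROBOT

A 6-joint arm with a two-finger parallel gripper is mounted at the origin on a cart in front of the work surface, level with it; the furniture and walls round the work are solid. World frame = base frame: x ahead of the robot, y to its left, z up, the work surface at z = 0. Lengths are in m, angles in degrees, forces in N, time in s.
With the tool pointing down it reaches from about 0.275 to 0.975 m from the base axis. Payload 8.4 kg.
Tool frame: the origin (TCP) lies between the finger pads; the fingertips stand 14 mm ahead of it and the grasp point (between the pads) lies 5 mm behind it; z points along the fingers, y is the line along which they close (so a half turn about z gives the same grasp; the last joint's range is limited). The gripper opens to 92 mm and grips with 3 to 60 N. Pads are 20 mm wide; open, the fingers measure 128 mm over their backs; the gripper's body (75 mm by 189 mm) begins 69 mm behind the grasp point.
Start: joints at [-69.637, 20.225, 93.587, -0, 66.188, -0.138], TCP at [0.219, -0.585, 0.229] pointing down, gripper open.
Joint ranges: [-150.9, 150.9], [-52.94, 120.26], [3.33, 152.33], [-74.26, 254.26], [0, 154.13], [-172.89, 172.89]. Speed limits (degrees/s): [127.2, 127.2, 159.86, 180, 180, 180].

INTERFACE

Orientations are given as [roll, pitch, yaw] about the fixed x, y, z axes, in that order (R = Rz(yaw) Ry(pitch) Rx(roll)).
In Python, from station import r, cams, job_done gives the robot as it stands.
- The arm moves only by the tool jog_arm, never from a script. Its argument "moves" is a list of rows, each a list of 4 numbers: the shift along the tool's x, y, z in m, then the turn about the tool's z in degrees. In form: [[dx, dy, dz, yaw], ...]. A call has 1 to 10 rows; each row is the pose to reach, as a shift and turn from the pose commanded when the call began, along the tool's axes at that moment; what a row does not reach only later rows make up. A row lasts 1/10 s, in which the tool goes at most 50 mm and 8.59 degrees, less where a joint would pass 70% of its speed; a pose out of reach is approached as far as the arm can. A call with a gripper value outside its range is refused whole. "fingers" is the finger opening in m, from 0 to 0.0919, set as the call begins (left out, the last holds). The fingers move at their own pace and stop on an object; "newtons" is the grip in N (left out, the last holds). Time passes only in rows, so rows that repeat a pose let the fingers close. It gives the time, the measured TCP pose, the force, the opening and the grip force at its end, in the units of the state.
- r.get_obs(): the state, without advancing time (a new reading comes with each control period).
- cams.snapshot(name): name is "scene" or "top"; returns the picture (480x640x3 uint8, blue, green, red); there is no depth.
- cams.camera_model(name): a dict with "fx", "fy", "cx", "cy" (pixels), "xyz" and "orientation" of the camera in the world. Camera axes: x right, y down, z forward; pixel columns grow to the right and rows downward; lengths in m; the calibration is good to about 2 mm. A picture is of the moment at which its call begins. camera_model takes no time and is no camera call.
- job_done(): hands the job in; it is judged then, once.
The state is a dict: "time_s": time; "joints": joint angles; "joint_vel": joint speeds; "tau": joint torques, N m; "ee_pos": TCP position; "orientation": TCP orientation; "wrist_force": force on the tool from outside, world axes, zero at the start; "torque": the same for the moment, N m; "opening": finger opening in m; "grip_force": force on a finger pad.
Only numpy, scipy, OpenCV 4.12 (cv2) and the standard library are available. Lean on these libraries where they do the work, as an engineer would, in place of code of your own. Each camera call takes 0.05 s, during which the arm holds its last target. There are 200 camera calls.

## Working session

There is one attempt and no reset: what is moved stays moved. The work goes in short steps, Python scripts to look and compute and a tool call to move; the robot and the scene stay as the last step left them, time stands still between calls to the robot, and variables do not carry over. Pictures are saved under pics/ and viewed, at most 10 in all, crops included, and the job is handed in when it is done.

Besides the shell and the picture viewer there is one more tool, called after ">>>" as name([rows], argument=value, ...), one row to a line, values as JSON. jog_arm: Moves the arm, as the interface text tells. Its arguments: {"type":"object","properties":{"moves":{"type":"array","items":{"type":"array","items":{"type":"number"}}},"fingers":{"type":"number"},"newtons":{"type":"number"}},"required":["moves"]}

```bash
mkdir -p pics
python3 - <<'E'
from station import r,cams
import cv2
for n in("scene","top"):
    cv2.imwrite(f"pics/{n}0.png",cams.snapshot(n)); print(cams.camera_model(n))
print(r.get_obs())
E
```

```text
{'fx': 575.2440804148536, 'fy': 575.2440804148536, 'cx': 312.46059289142613, 'cy': 247.3437014476323, 'xyz': array([0.08918324, 0.56337176, 0.7982845 ]), 'orientation': array([-124.94815966,    1.01071728, -156.13470659])}
{'fx': 581.8795951488745, 'fy': 581.8795951488745, 'cx': 313.5370316208445, 'cy': 238.13920710400208, 'xyz': array([ 0.33154638, -0.39056632,  1.17051748]), 'orientation': array([-169.36047629,   -0.88575987,  -90.6824501 ])}
{'time_s': 0.1, 'joints': array([-6.96374457e+01,  2.02601198e+01,  9.36212303e+01, -8.99232600e-04,
        6.61881383e+01, -1.38425663e-01]), 'joint_vel': array([ 0.01875147, -0.13850004, -0.10871408,  0.1752966 ,  0.00606208,
        0.03681569]), 'tau': array([ 1.59401588e-04, -5.94904125e+01, -3.34930372e+01,  6.99816691e-02,
        1.84390048e-02, -1.63955292e-05]), 'ee_pos': array([ 0.21873771, -0.58505002,  0.22794807]), 'orientation': array([-1.79930510e+02,  6.54360442e-04,  2.05013439e+01]), 'wrist_force': array([-0.7253402 , -0.29053118, -0.05821158]), 'torque': array([ 0.04763274, -0.0172388 , -0.01127287]), 'grip_force': 0.0, 'opening': 0.09214374007062433}
```

View pics/scene0.png

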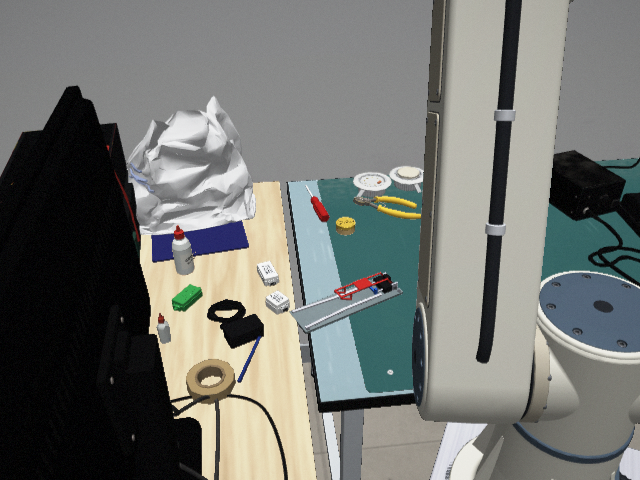

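View pics/top0.png

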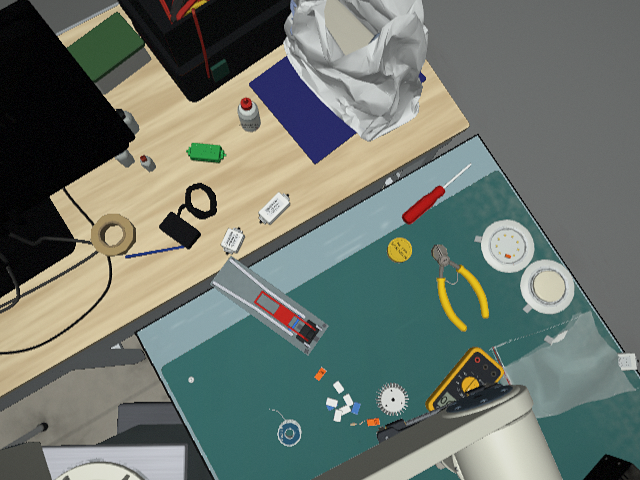

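The scene view has white modules at (267,273) and (277,302), with the rack from (300,315) to (400,285). The top view has white modules at (274,208) and (232,241), a green look-alike at (206,153), the rack from (232,270) to (312,342), and the tin at (400,249). The candidates for the long module are the whites at top (274,208) and (232,241). The first looks longer and has strain reliefs at both ends, so I'll confirm it with a crop.

```bash
cat > h.py <<'E'
import numpy as np,cv2
from scipy.spatial.transform import Rotation as R
from station import r,cams
def ray(n,uv):
    m=cams.camera_model(n)
    d=np.array([(uv[0]-m['cx'])/m['fx'],(uv[1]-m['cy'])/m['fy'],1.])
    return np.array(m['xyz']),R.from_euler('xyz',m['orientation'],degrees=True).apply(d)
def onz(n,uv,z):
    o,d=ray(n,uv); return o+d*(z-o[2])/d[2]
def tri(a,b):
    o1,d1=ray("scene",a);o2,d2=ray("top",b)
    s=np.linalg.lstsq(np.c_[d1,-d2],o2-o1,rcond=None)[0]
    p,q=o1+s[0]*d1,o2+s[1]*d2
    return (p+q)/2,np.linalg.norm(p-q)
E
python3 - <<'E'
from h import *
t=cv2.imread("pics/top0.png");s=cv2.imread("pics/scene0.png")
a=cv2.resize(t[185:355,205:335],None,fx=3.5,fy=3.5,interpolation=cv2.INTER_CUBIC)
b=cv2.resize(s[255:335,255:415],(340,170),interpolation=cv2.INTER_CUBIC)
c=cv2.resize(s[255:320,250:300],(340,420),interpolation=cv2.INTER_CUBIC)
v=np.vstack([b,c]);H=max(v.shape[0],a.shape[0]);
p=lambda i:cv2.copyMakeBorder(i,0,H-i.shape[0],0,0,0)
cv2.imwrite("pics/c1.png",np.hstack([p(a),p(v)]))
for n,im,x0,y0,x1,y1 in(("top",t,205,185,335,355),("scene",s,250,255,300,318)):
    hsv=cv2.cvtColor(im,cv2.COLOR_BGR2HSV)
    m=cv2.inRange(hsv,(0,0,175),(180,40,255)) 
    k=np.zeros_like(m);k[y0:y1,x0:x1]=m[y0:y1,x0:x1]
    for q in cv2.findContours(k,0,2)[0]:
        if cv2.contourArea(q)>60: print(n,cv2.contourArea(q),cv2.minAreaRect(q))
E
```

```text
top 164.5 ((252.65383911132812, 307.26922607421875), (95.13109588623047, 4.160251617431641), 33.6900634765625)
top 168.0 ((266.30108642578125, 288.9022521972656), (94.01976013183594, 4.0418243408203125), 37.76307678222656)
top 282.5 ((231.7123260498047, 238.73287963867188), (16.469356536865234, 23.586767196655273), 24.443954467773438)
top 430.5 ((273.25, 207.25001525878906), (14.849241256713867, 33.941123962402344), 45.0)
scene 182.0 ((276.7416076660156, 297.369140625), (19.170026779174805, 13.517326354980469), 34.99202346801758)
scene 217.0 ((266.8000183105469, 269.6000061035156), (19.677398681640625, 15.205260276794434), 63.43495178222656)
```

View pics/c1.png

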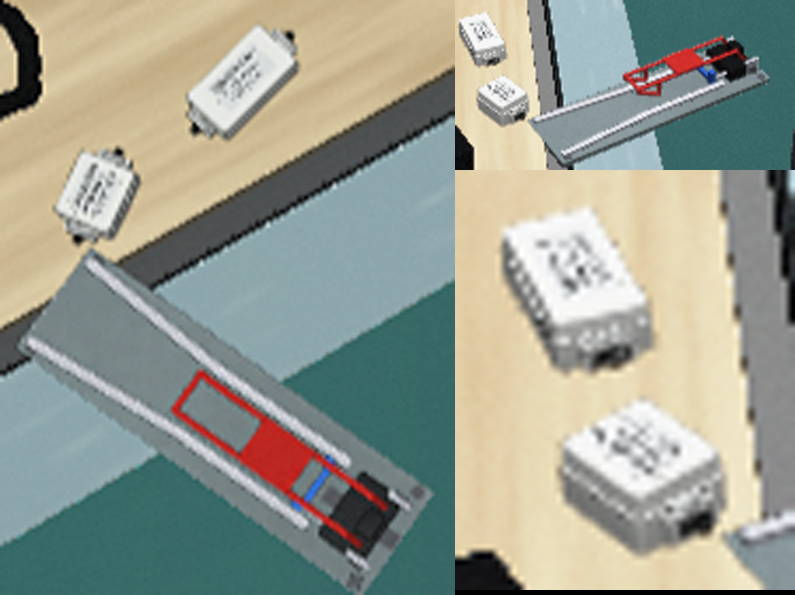

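The crop confirms it: top (274,208) is slimmer and longer, with ~43 px over all, and is the long module. (232,241) is the squat one. The rack's catch is at about (262,305), and the mouth faces upper-left.

Run:
```python
from h import *
c=lambda x,y:(205+x/3.5-.36,185+y/3.5-.36)
print("long tri",tri((267.5,271.1),(273.25,207.25)),"short",tri((277.3,298),(231.7,238.7)))
C=[c(90,250),c(22,345),c(358,593),c(433,490)]
for z in(.006,0.0):
    P=np.array([onz("top",q,z) for q in C]);print(P.round(4).tolist())
    print([round(np.linalg.norm(P[i]-P[i-3]),4) for i in range(4)])
# scene plate corners
d=lambda x,y:(255+(x-455)/2.125-.3,255+y/2.125-.3)
print("tri mouth",tri(d(531,120),C[0]),tri(d(563,164),C[1]),"far",tri(d(768,78),C[2]))
t=cv2.imread("pics/top0.png")
hsv=cv2.cvtColor(t,cv2.COLOR_BGR2HSV)
# long module incl. dark strain reliefs
m=cv2.inRange(hsv,(0,0,0),(180,60,255))[190:228,250:300]
q=max(cv2.findContours(m,0,2)[0],key=cv2.contourArea)
rc=cv2.minAreaRect(q);print(rc,cv2.contourArea(q))
# lip bright lines, fitted by half
mm=cv2.inRange(hsv,(0,0,175),(180,40,255));k=np.zeros_like(mm);k[250:345,205:315]=mm[250:345,205:315]
for q in cv2.findContours(k,0,2)[0]:
    if cv2.contourArea(q)>100:
        p=np.zeros_like(mm);cv2.drawContours(p,[q],-1,255,-1);y,x=np.nonzero(p)
        W=np.array([onz("top",(a,b),.011) for a,b in zip(x,y)])
        np.save(f"lip{int(y.mean())}.npy",W)
        u=W[:,:2]-W[:,:2].mean(0);D=np.linalg.svd(u)[2][0] if len(u)<3000 else 0
        s=u@D; 
        for lo,hi in((-.2,-.03),(-.02,.02),(.03,.2)):
            w=W[(s>lo)&(s<hi)]; l=cv2.fitLine(w[:,:2].astype(np.float32),2,0,.001,.001).ravel();print(l.round(4),np.degrees(np.arctan2(l[1],l[0])).round(2))
        print("ends",W[s.argmin()],W[s.argmax()])
```

```text
long tri (array([ 0.6114735 , -0.33018364,  0.01674404]), np.float64(0.002747392928453377)) short (array([ 0.54539242, -0.24769301,  0.0235046 ]), np.float64(0.00365407722600486))
[[0.5148, -0.2427, 0.006], [0.4602, -0.2047, 0.006], [0.3187, -0.3954, 0.006], [0.3754, -0.4385, 0.006]]
[np.float64(0.0665), np.float64(0.2375), np.float64(0.0712), np.float64(0.2403)]
[[0.5157, -0.2419, 0.0], [0.4608, -0.2037, 0.0], [0.3187, -0.3955, 0.0], [0.3756, -0.4387, 0.0]]
[np.float64(0.0669), np.float64(0.2387), np.float64(0.0715), np.float64(0.2416)]
tri mouth (array([ 0.51354926, -0.24277725,  0.00182067]), np.float64(0.0038953603864349266)) (array([ 0.46025163, -0.20343912, -0.00360938]), np.float64(0.0020154258076529956)) far (array([ 0.31750431, -0.39574818,  0.00081487]), np.float64(0.0023889777674436998))
((23.750003814697266, 18.249998092651367), (18.384777069091797, 40.305084228515625), 45.0) 584.5
[ 0.5301  0.8479  0.4453 -0.2363] 57.99
[ 0.5536  0.8328  0.4117 -0.2899] 56.39
[ 0.5877  0.8091  0.3756 -0.3405] 54.01
ends [ 0.46398826 -0.20948409  0.011     ] [ 0.35782215 -0.36646135  0.011     ]
[ 0.6438  0.7652  0.4863 -0.2671] 49.93
[ 0.6228  0.7824  0.4461 -0.3152] 51.48
[ 0.5886  0.8084  0.4093 -0.365 ] 53.94
ends [ 0.5080265  -0.24267729  0.011     ] [ 0.39071797 -0.39034133  0.011     ]
```

Run:
```python
from h import *
t=cv2.imread("pics/top0.png");hsv=cv2.cvtColor(t,cv2.COLOR_BGR2HSV)
print(hsv[200:216:3,262:288:4,1:].tolist()[2])
# case outline+dark reliefs: whatever is not wood (low saturation), top-face weight
for lo,z in((175,.022),(0,.011)):
    m=np.zeros(t.shape[:2],np.uint8);m[190:228,250:300]=cv2.inRange(hsv,(0,0,lo),(180,50,255))[190:228,250:300]
    q=max(cv2.findContours(m,0,2)[0],key=cv2.contourArea);p=m*0;cv2.drawContours(p,[q],-1,255,-1)
    y,x=np.nonzero(p);W=np.array([onz("top",(a,b),z)[:2] for a,b in zip(x,y)])
    rc=cv2.minAreaRect((W*1000).astype(np.float32));w,V=np.linalg.eigh(np.cov(W.T));a=V[:,1]
    print(W.mean(0),np.degrees(np.arctan2(a[1],a[0]))%180,np.sqrt(12*w),rc)
# reliefs in the top crop
c=lambda x,y:(205+x/3.5-.36,185+y/3.5-.36)
A,B=onz("top",c(194,128),.0075),onz("top",c(289,36),.0075);print(A,B,(A+B)/2,np.linalg.norm(A-B))
```

```text
[[75, 201], [3, 234], [7, 151], [5, 111], [6, 133], [3, 233], [11, 111]]
[ 0.61251527 -0.33081854] 135.27647412039929 [0.03141821 0.06282162] ((612.247314453125, -330.59423828125), (30.7344970703125, 71.0631103515625), 45.504295349121094)
[ 0.61258325 -0.330769  ] 136.2168135254969 [0.03521347 0.07091015] ((612.7496948242188, -331.111572265625), (35.428951263427734, 81.7232894897461), 45.71843338012695)
[ 0.58598077 -0.30236846  0.0075    ] [ 0.64093913 -0.35796074  0.0075    ] [ 0.61345995 -0.3301646   0.0075    ] 0.07817239332244512
```

>>> jog_arm([
  [0.045, -0.01, 0, 7],
  [0.09, -0.02, 0, 14],
  [0.135, -0.03, 0, 21],
  [0.18, -0.04, 0, 28],
  [0.23, -0.05, 0, 35],
  [0.275, -0.06, 0.02, 42],
  [0.32, -0.07, 0.04, 49],
  [0.37, -0.08, 0.06, 56],
  [0.415, -0.09, 0.08, 63],
  [0.458, -0.1, 0.1, 65],
], fingers=0.06, newtons=15)

```text
time_s: 1.1
ee_pos: [0.6105, -0.3325, 0.1296]
orientation: [180.0, 0.0, -44.8]
wrist_force: [1.0, 0.1, 0.0]
opening: 0.06
grip_force: 0.0
```

>>> jog_arm([
  [0, 0, 0.02, 0],
  [0, 0, 0.02, 0],
  [0, 0, 0.02, 0],
])

```text
time_s: 1.4
ee_pos: [0.6085, -0.3338, 0.1103]
orientation: [180.0, 0.1, -44.5]
wrist_force: [-0.0, -0.3, 0.3]
opening: 0.0603
grip_force: 0.0
```

>>> jog_arm([
  [0, -0.005, 0.015, 0],
  [0, -0.005, 0.035, 0],
  [0, -0.005, 0.055, 0],
  [0, -0.005, 0.06, 0],
  [0, -0.005, 0.06, 0],
])

```text
time_s: 1.9
ee_pos: [0.6119, -0.3305, 0.0502]
orientation: [180.0, 0.1, -44.6]
wrist_force: [0.3, -0.3, 0.8]
opening: 0.0601
grip_force: 0.0
```

Run:
```python
from h import *
s=cams.snapshot("scene");t=cams.snapshot("top")
a=cv2.resize(s[235:315,235:315],(400,400),interpolation=2);b=cv2.resize(t[170:250,230:310],(400,400),interpolation=2)
cv2.imwrite("pics/g1.png",np.hstack([a,b]));print(r.get_obs()['ee_pos'])
```

```text
[ 0.6130428  -0.33085082  0.05160421]
```

View pics/g1.png

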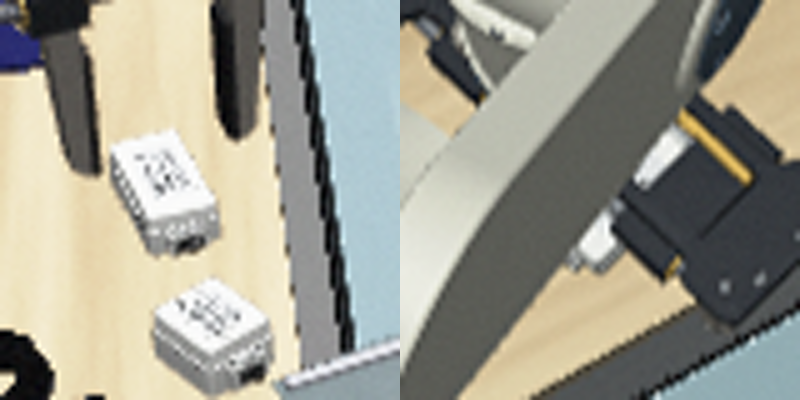

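The fingers straddle the module: their tips are at scene crop (85,172) and (240,135), with the case between them. I'll go down and close.

>>> jog_arm([
  [0, 0, 0.014, 0],
  [0, 0, 0.028, 0],
  [0, 0, 0.028, 0],
  [0, 0, 0.028, 0],
])

```text
time_s: 2.4
ee_pos: [0.6121, -0.33, 0.0217]
orientation: [180.0, 0.1, -44.5]
wrist_force: [0.1, -0.0, 0.5]
opening: 0.0602
grip_force: 0.0
```

>>> jog_arm([
  [0, 0, 0, 0],
  [0, 0, 0, 0],
  [0, 0, 0, 0],
  [0, 0, 0, 0],
  [0, 0, 0, 0],
], fingers=0.02, newtons=15)

```text
time_s: 2.9
ee_pos: [0.6129, -0.3304, 0.023]
orientation: [-180.0, -0.0, -44.5]
wrist_force: [-0.4, -0.2, 1.7]
opening: 0.0339
grip_force: 15.0
```

>>> jog_arm([
  [0, 0, -0.02, 0],
  [0, 0, -0.05, 0],
  [0, 0, -0.08, 0],
  [-0.015, 0.005, -0.1, -8],
  [-0.035, 0.013, -0.1, -16],
  [-0.06, 0.021, -0.1, -24],
  [-0.085, 0.03, -0.1, -32],
  [-0.11, 0.039, -0.1, -40],
  [-0.135, 0.048, -0.1, -48],
  [-0.1585, 0.0566, -0.1, -56],
], newtons=25)

```text
time_s: 3.9
ee_pos: [0.4587, -0.2589, 0.1226]
orientation: [-180.0, 0.0, 11.8]
wrist_force: [-0.9, -0.2, -0.8]
opening: 0.0338
grip_force: 25.0
```

>>> jog_arm([
  [0, 0, 0, -8.5],
  [0, 0, 0, -17],
  [0, 0, 0, -25.5],
  [0, 0, 0, -34],
  [0, 0, 0, -42.5],
  [0, 0, 0, -42.5],
  [0, 0, 0, -42.5],
])

```text
time_s: 4.6
ee_pos: [0.4599, -0.2595, 0.1226]
orientation: [180.0, -0.0, 53.7]
wrist_force: [0.5, 0.1, -1.2]
opening: 0.0334
grip_force: 25.0
```

>>> jog_arm([
  [0, 0, 0.025, 0.3],
  [0, 0, 0.05, 0.3],
  [0, 0, 0.07, 0.3],
  [0, 0, 0.084, 0.3],
  [0, 0, 0.084, 0.3],
  [0, 0, 0.084, 0.3],
])

```text
time_s: 5.2
ee_pos: [0.4601, -0.2596, 0.0388]
orientation: [-180.0, 0.0, 53.6]
wrist_force: [-0.3, 0.0, -1.1]
opening: 0.0339
grip_force: 25.0
```

Run:
```python
from h import *
s=cams.snapshot("scene");t=cams.snapshot("top")
a=cv2.resize(s[250:340,280:410],(520,360),interpolation=2);b=cv2.resize(t[230:360,200:335],(280,270),interpolation=2)
b=cv2.copyMakeBorder(b,0,90,0,0,0)
cv2.imwrite("pics/m1.png",np.hstack([a,b]));print(r.get_obs()['ee_pos'])
```

```text
[ 0.46061285 -0.25990348  0.03950774]
```

View pics/m1.png

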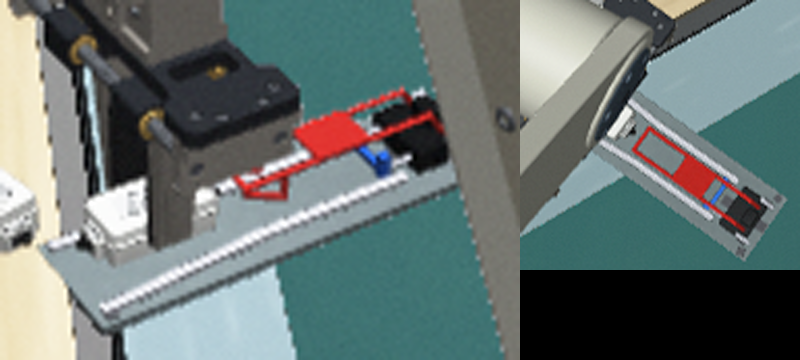

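The module is held level over the mouth, its front well short of the red catch (scene crop about (240,180)). I'll lower it, watching the force.

>>> jog_arm([
  [0, 0, 0.003, 0],
  [0, 0, 0.006, 0],
  [0, 0, 0.008, 0],
  [0, 0, 0.008, 0],
  [0, 0, 0.008, 0],
])

```text
time_s: 5.8
ee_pos: [0.4599, -0.2595, 0.0305]
orientation: [-180.0, 0.0, 53.7]
wrist_force: [-0.1, 0.1, -1.3]
opening: 0.0334
grip_force: 25.0
```

>>> jog_arm([
  [0, 0, 0.001, 0],
  [0, 0, 0.001, 0],
  [0, 0, 0.001, 0],
])

```text
time_s: 6.1
ee_pos: [0.46, -0.2596, 0.0296]
orientation: [180.0, -0.0, 53.7]
wrist_force: [-0.0, -0.1, -0.3]
opening: 0.0338
grip_force: 25.0
```

>>> jog_arm([
  [0, 0, 0.001, 0],
  [0, 0, 0.001, 0],
  [0, 0, 0.001, 0],
])

```text
time_s: 6.4
ee_pos: [0.4599, -0.2595, 0.0286]
orientation: [-180.0, -0.0, 53.7]
wrist_force: [0.2, -0.3, -1.3]
opening: 0.0335
grip_force: 25.0
```

>>> jog_arm([
  [0, 0, 0.0005, 0],
  [0, 0, 0.0005, 0],
  [0, 0, 0.0005, 0],
])

```text
time_s: 6.7
ee_pos: [0.4599, -0.2595, 0.0281]
orientation: [-180.0, -0.0, 53.7]
wrist_force: [-0.8, -0.8, -1.0]
opening: 0.0334
grip_force: 25.0
```

>>> jog_arm([
  [0, 0, 0.0005, 0],
  [0, 0, 0.0005, 0],
  [0, 0, 0.0005, 0],
])

```text
time_s: 7.0
ee_pos: [0.4599, -0.2595, 0.0276]
orientation: [-180.0, 0.0, 53.7]
wrist_force: [0.3, 0.2, -1.3]
opening: 0.034
grip_force: 25.0
```

>>> jog_arm([
  [0, 0, 0.0005, 0],
  [0, 0, 0.0005, 0],
  [0, 0, 0.0005, 0],
])

```text
time_s: 7.3
ee_pos: [0.4599, -0.2595, 0.0271]
orientation: [-180.0, -0.0, 53.7]
wrist_force: [0.2, -0.1, -0.8]
opening: 0.0341
grip_force: 25.0
```

>>> jog_arm([
  [0, 0, 0, 0],
  [0, 0, 0, 0],
  [0, 0, 0, 0],
], fingers=0.044)

```text
time_s: 7.6
ee_pos: [0.46, -0.2595, 0.0272]
orientation: [180.0, -0.0, 53.7]
wrist_force: [-0.4, -0.4, 0.2]
opening: 0.0444
grip_force: 0.0
```

Run:
```python
from h import *
s=cams.snapshot("scene");t=cams.snapshot("top")
a=cv2.resize(s[250:340,280:410],(520,360),interpolation=2);b=cv2.resize(t[270:320,215:265],(280,280),interpolation=2)
b=cv2.copyMakeBorder(b,0,80,0,0,0)
cv2.imwrite("pics/m2.png",np.hstack([a,b]));o=r.get_obs();print(o['ee_pos'],o['wrist_force'],o['opening'])
```

```text
[ 0.45996125 -0.25957667  0.02712102] [ 0.4917202  0.7456032 -0.2236511] 0.043716280323134245
```

View pics/m2.png

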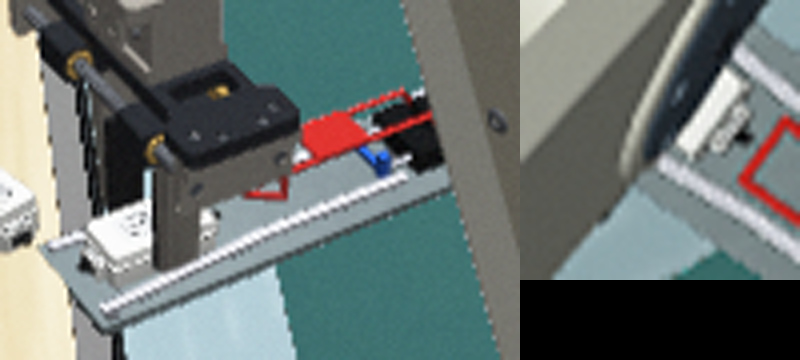

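The module lies on the floor in the mouth: scene crop case (90–215, 200–260), and top crop shows its front between the lips, short of the catch. I'll regrip 1 mm higher and start sliding along tool −x.

>>> jog_arm([
  [0, 0, -0.001, -0.3],
  [0, 0, -0.001, -0.3],
])

```text
time_s: 7.9
ee_pos: [0.46, -0.2596, 0.0282]
orientation: [180.0, -0.0, 54.0]
wrist_force: [0.1, 0.0, 0.1]
opening: 0.044
grip_force: 0.0
```

>>> jog_arm([
  [0, 0, 0, 0],
  [0, 0, 0, 0],
  [0, 0, 0, 0],
  [0, 0, 0, 0],
], fingers=0.02, newtons=18)

```text
time_s: 8.3
ee_pos: [0.4599, -0.2595, 0.0281]
orientation: [180.0, 0.0, 54.0]
wrist_force: [-0.1, -0.9, 1.4]
opening: 0.0341
grip_force: 18.0
```

>>> jog_arm([
  [-0.002, 0, 0, 0],
  [-0.005, 0, 0, 0],
  [-0.008, 0, 0, 0],
  [-0.011, 0, 0, 0],
  [-0.014, 0, 0, 0],
  [-0.017, 0, 0, 0],
  [-0.018, 0, 0, 0],
  [-0.018, 0, 0, 0],
])

```text
time_s: 9.1
ee_pos: [0.4492, -0.2744, 0.0281]
orientation: [180.0, 0.0, 54.0]
wrist_force: [-0.6, -1.0, 1.8]
opening: 0.0337
grip_force: 18.0
```

>>> jog_arm([
  [-0.002, 0, 0, 0],
  [-0.004, 0, 0, 0],
  [-0.006, 0, 0, 0],
  [-0.006, 0, 0, 0],
])

```text
time_s: 9.5
ee_pos: [0.4457, -0.2791, 0.0281]
orientation: [180.0, 0.0, 54.0]
wrist_force: [0.5, 0.5, 1.6]
opening: 0.034
grip_force: 18.0
```

>>> jog_arm([
  [-0.002, 0, 0, 0],
  [-0.004, 0, 0, 0],
  [-0.006, 0, 0, 0],
  [-0.006, 0, 0, 0],
])

```text
time_s: 9.9
ee_pos: [0.4422, -0.284, 0.0281]
orientation: [180.0, 0.0, 54.0]
wrist_force: [0.6, -0.3, 2.1]
opening: 0.0335
grip_force: 18.0
```

>>> jog_arm([
  [-0.002, 0, 0, 0],
  [-0.004, 0, 0, 0],
  [-0.006, 0, 0, 0],
  [-0.006, 0, 0, 0],
])

```text
time_s: 10.3
ee_pos: [0.4386, -0.2889, 0.0281]
orientation: [180.0, 0.0, 54.0]
wrist_force: [1.6, 0.9, 2.0]
opening: 0.0339
grip_force: 18.0
```

>>> jog_arm([
  [-0.002, 0, 0, 0],
  [-0.004, 0, 0, 0],
  [-0.006, 0, 0, 0],
  [-0.008, 0, 0, 0],
  [-0.01, 0, 0, 0],
  [-0.01, 0, 0, 0],
])

```text
time_s: 10.9
ee_pos: [0.4326, -0.2971, 0.0281]
orientation: [-180.0, 0.0, 54.0]
wrist_force: [0.8, 1.3, 2.7]
opening: 0.0337
grip_force: 18.0
```

Run:
```python
from h import *
s=cams.snapshot("scene");t=cams.snapshot("top")
a=cv2.resize(s[250:340,280:410],(520,360),interpolation=2);b=cv2.resize(t[270:350,245:325],(280,280),interpolation=2)
b=cv2.copyMakeBorder(b,0,80,0,0,0)
cv2.imwrite("pics/m3.png",np.hstack([a,b]));o=r.get_obs();print(o['ee_pos'],o['wrist_force'],o['opening'])
```

```text
[ 0.43269695 -0.29708412  0.02813269] [-0.79570944  0.042942    2.92987058] 0.033560803124836336
```

View pics/m3.png

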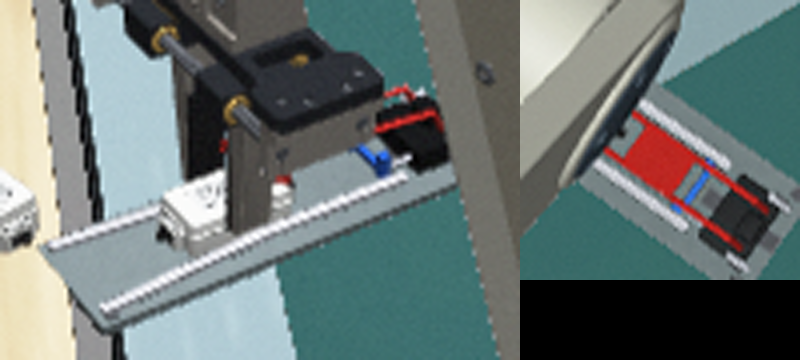

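The catch is riding on the module (raised bars at scene crop (410,120), case at (160–290,180–250)), and the blue pads are well ahead. I'll keep sliding.

>>> jog_arm([
  [-0.002, 0, 0, 0],
  [-0.005, 0, 0, 0],
  [-0.008, 0, 0, 0],
  [-0.011, 0, 0, 0],
  [-0.014, 0, 0, 0],
  [-0.017, 0, 0, 0],
  [-0.02, 0, 0, 0],
  [-0.022, 0, 0, 0],
  [-0.022, 0, 0, 0],
])

```text
time_s: 11.9
ee_pos: [0.4197, -0.3149, 0.0281]
orientation: [-180.0, 0.0, 54.0]
wrist_force: [0.5, 0.4, 4.6]
opening: 0.0339
grip_force: 18.0
```

>>> jog_arm([
  [-0.002, 0, 0, 0],
  [-0.005, 0, 0, 0],
  [-0.008, 0, 0, 0],
  [-0.011, 0, 0, 0],
  [-0.014, 0, 0, 0],
  [-0.017, 0, 0, 0],
  [-0.02, 0, 0, 0],
  [-0.022, 0, 0, 0],
  [-0.022, 0, 0, 0],
])

```text
time_s: 12.8
ee_pos: [0.4068, -0.3327, 0.0281]
orientation: [-180.0, 0.0, 54.0]
wrist_force: [1.1, 0.2, 5.2]
opening: 0.0337
grip_force: 18.0
```

Run:
```python
from h import *
t=cams.snapshot("top");hsv=cv2.cvtColor(t,cv2.COLOR_BGR2HSV)
m=np.zeros(t.shape[:2],np.uint8);m[290:350,270:330]=cv2.inRange(hsv,(105,150,90),(125,255,255))[290:350,270:330]
y,x=np.nonzero(m);e=np.array([-.5878,-.809])
W=np.array([onz("top",(a,b),.025)[:2] for a,b in zip(x,y)])@e-.0215
print(len(x),np.percentile(W,[2,10,50,90,98]))
o=r.get_obs();print(o['ee_pos'],o['ee_pos'][:2]@e-.0215,o['wrist_force'][:2]@e)
```

```text
Traceback (most recent call last):
ValueError: matmul: Input operand 1 has a mismatch in its core dimension 0, with gufunc signature (n?,k),(k,m?)->(n?,m?) (size 2 is different from 0)
```

>>> jog_arm([
  [0, 0, -0.0003, 0],
  [0, 0, -0.0003, 0],
  [0, 0, -0.0003, 0],
])

```text
time_s: 13.15
ee_pos: [0.4067, -0.3323, 0.0281]
orientation: [-180.0, 0.0, 54.0]
wrist_force: [-0.6, -1.8, -0.8]
opening: 0.0336
grip_force: 18.0
```

>>> jog_arm([
  [-0.001, 0, 0, 0],
  [-0.002, 0, 0, 0],
  [-0.003, 0, 0, 0],
  [-0.004, 0, 0, 0],
  [-0.005, 0, 0, 0],
  [-0.005, 0, 0, 0],
  [-0.005, 0, 0, 0],
])

```text
time_s: 13.85
ee_pos: [0.404, -0.3365, 0.0284]
orientation: [-180.0, 0.0, 54.0]
wrist_force: [-0.1, -0.3, -1.6]
opening: 0.0338
grip_force: 18.0
```

>>> jog_arm([
  [-0.001, 0, 0, 0],
  [-0.002, 0, 0, 0],
  [-0.003, 0, 0, 0],
  [-0.004, 0, 0, 0],
  [-0.004, 0, 0, 0],
  [-0.004, 0, 0, 0],
])

```text
time_s: 14.45
ee_pos: [0.4017, -0.3397, 0.0284]
orientation: [180.0, 0.0, 54.0]
wrist_force: [-0.9, -1.2, -1.6]
opening: 0.034
grip_force: 18.0
```

>>> jog_arm([
  [-0.001, 0, 0, 0],
  [-0.002, 0, 0, 0],
  [-0.003, 0, 0, 0],
  [-0.003, 0, 0, 0],
  [-0.003, 0, 0, 0],
])

```text
time_s: 14.95
ee_pos: [0.3999, -0.3422, 0.0284]
orientation: [180.0, 0.0, 54.0]
wrist_force: [-0.2, -0.2, -0.6]
opening: 0.0336
grip_force: 18.0
```

>>> jog_arm([
  [-0.001, 0, 0, 0],
  [-0.002, 0, 0, 0],
  [-0.003, 0, 0, 0],
  [-0.003, 0, 0, 0],
  [-0.003, 0, 0, 0],
])

```text
time_s: 15.45
ee_pos: [0.3983, -0.3442, 0.0284]
orientation: [-180.0, -0.0, 54.0]
wrist_force: [2.8, 3.5, -0.9]
opening: 0.0337
grip_force: 18.0
```

Touched the pads (4.5 N axial). Catch drop should be about 5 mm further on.

>>> jog_arm([
  [-0.0005, 0, 0, 0],
  [-0.001, 0, 0, 0],
  [-0.0015, 0, 0, 0],
  [-0.002, 0, 0, 0],
  [-0.0025, 0, 0, 0],
  [-0.003, 0, 0, 0],
  [-0.003, 0, 0, 0],
  [-0.003, 0, 0, 0],
])

```text
time_s: 16.25
ee_pos: [0.3965, -0.3468, 0.0284]
orientation: [-180.0, -0.0, 54.0]
wrist_force: [2.2, 4.1, -0.0]
opening: 0.0339
grip_force: 18.0
```

Run:
```python
from h import *
s=cams.snapshot("scene");t=cams.snapshot("top");cv2.imwrite("pics/s_a.png",s);cv2.imwrite("pics/t_a.png",t)
a=cv2.resize(s[250:340,300:420],(480,360),interpolation=2);b=cv2.resize(t[280:360,250:330],(320,320),interpolation=2)
b=cv2.copyMakeBorder(b,0,40,0,0,0)
cv2.imwrite("pics/m4.png",np.hstack([a,b]));o=r.get_obs();print(o['ee_pos'],o['wrist_force'],o['ee_pos'][:2]@[-.5878,-.809]-.0215)
```

```text
[ 0.3964788  -0.34677222  0.02841709] [2.29094533 3.7877863  0.46767882] 0.025988485192977424
```

View pics/m4.png

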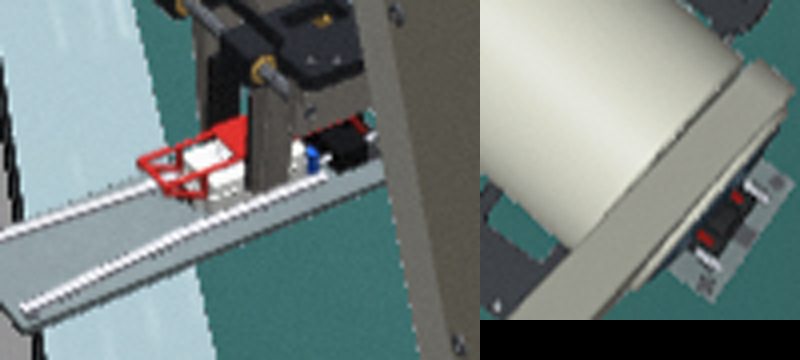

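The catch frame is visible at scene crop (140–245,120–200), still raised on the module's rear. I'll step 1 mm at a time and track the red pixels.

```bash
cat > red.py <<'E'
from h import *
s=cams.snapshot("scene");hsv=cv2.cvtColor(s,cv2.COLOR_BGR2HSV)
m=(cv2.inRange(hsv,(0,130,80),(8,255,255))|cv2.inRange(hsv,(172,130,80),(180,255,255)))[270:310,325:362]
y,x=np.nonzero(m);o=r.get_obs();f=o['wrist_force']
print(len(x),x.mean(),y.mean(),np.percentile(y,[2,98]),"x",o['ee_pos'][:2]@[-.5878,-.809]-.0215,"ax",f[:2]@[.5878,.809],"lat",f[:2]@[.809,-.588],f[2])
E
python3 red.py
```

```text
181 25.138121546961326 19.0 [ 9.6 29. ] x 0.025996039444603762 ax 4.780156681878106 lat 0.18475642472040682 -0.1379868084836515
```

>>> jog_arm([
  [-0.0005, 0, 0, 0],
  [-0.001, 0, 0, 0],
  [-0.0015, 0, 0, 0],
  [-0.0015, 0, 0, 0],
  [-0.0015, 0, 0, 0],
])

```text
time_s: 16.9
ee_pos: [0.3956, -0.348, 0.0284]
orientation: [-180.0, -0.0, 54.0]
wrist_force: [2.9, 5.2, 0.2]
opening: 0.0337
grip_force: 18.0
```

```bash
python3 red.py
```

```text
180 25.233333333333334 18.877777777777776 [ 9.58 29.  ] x 0.02745840534267603 ax 5.039078250646054 lat -1.0809676735587685 0.10215136301158537
```

>>> jog_arm([
  [-0.0005, 0, 0, 0],
  [-0.001, 0, 0, 0],
  [-0.001, 0, 0, 0],
  [-0.001, 0, 0, 0],
])

```text
time_s: 17.35
ee_pos: [0.395, -0.3487, 0.0284]
orientation: [-180.0, -0.0, 54.0]
wrist_force: [3.1, 4.4, -0.3]
opening: 0.0337
grip_force: 18.0
```

```bash
python3 red.py
```

```text
176 25.34659090909091 18.75 [ 9.5 29. ] x 0.028411030995762893 ax 5.415611423001018 lat -0.5580042604016924 1.380449655287761
```

>>> jog_arm([
  [-0.0005, 0, 0, 0],
  [-0.0008, 0, 0, 0],
  [-0.0008, 0, 0, 0],
  [-0.0008, 0, 0, 0],
])

```text
time_s: 17.8
ee_pos: [0.3946, -0.3493, 0.0284]
orientation: [-180.0, -0.0, 54.0]
wrist_force: [2.8, 5.6, 0.5]
opening: 0.0337
grip_force: 18.0
```

```bash
python3 red.py
```

```text
178 25.325842696629213 18.803370786516854 [ 9.54 29.  ] x 0.029193552998499094 ax 6.466028308768091 lat -0.36597007673555243 0.6482941344589083
```

Run:
```python
from h import *
o=[]
for i,s in enumerate((cv2.imread("pics/scene0.png"),cv2.imread("pics/s_a.png"),cams.snapshot("scene"))):
    hsv=cv2.cvtColor(s,cv2.COLOR_BGR2HSV)
    m=(cv2.inRange(hsv,(0,130,80),(8,255,255))|cv2.inRange(hsv,(172,130,80),(180,255,255)))[270:310,325:362]
    y,x=np.nonzero(m);print(x.min()+325,[(int(c+325),int(y[x==c].min()+270),int(y[x==c].max()+270)) for c in range(10,37,3) if (x==c).any()])
    o.append(cv2.resize(s[265:315,325:375],(266,400),interpolation=2))
cv2.imwrite("pics/cmp.png",np.hstack(o))
```

```text
334 [(335, 290, 292), (338, 289, 294), (341, 288, 298), (344, 286, 298), (347, 285, 299), (350, 284, 299), (353, 282, 292), (356, 281, 291), (359, 280, 290)]
334 [(335, 289, 291), (338, 288, 293), (341, 287, 298), (344, 286, 298), (347, 285, 299), (350, 283, 298), (353, 281, 292), (356, 280, 291), (359, 279, 289)]
334 [(335, 290, 292), (338, 289, 294), (341, 288, 298), (344, 286, 298), (347, 285, 299), (350, 284, 299), (353, 281, 292), (356, 280, 291), (359, 279, 290)]
```

View pics/cmp.png

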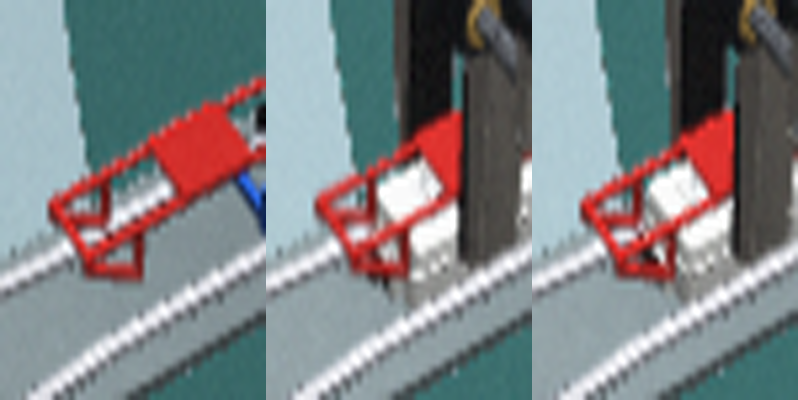

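The catch is now at exactly its rest pixels with the teeth behind the case (third panel), so it has dropped fully. I'll ease back 1 mm, release and withdraw straight up.

>>> jog_arm([
  [0.0003, 0, 0, 0],
  [0.0006, 0, 0, 0],
  [0.001, 0, 0, 0],
  [0.001, 0, 0, 0],
])

```text
time_s: 18.3
ee_pos: [0.3952, -0.3486, 0.0284]
orientation: [-180.0, -0.0, 54.0]
wrist_force: [2.1, 4.6, -0.4]
opening: 0.0338
grip_force: 18.0
```

>>> jog_arm([
  [0, 0, 0, 0],
  [0, 0, 0, 0],
  [0, 0, 0, 0],
  [0, 0, 0, 0],
], fingers=0.046)

```text
time_s: 18.7
ee_pos: [0.395, -0.349, 0.0284]
orientation: [180.0, 0.0, 54.0]
wrist_force: [-0.3, -0.1, -0.4]
opening: 0.046
grip_force: 0.0
```

>>> jog_arm([
  [0, 0, -0.01, 0],
  [0, 0, -0.025, 0],
  [0, 0, -0.045, 0],
  [0, 0, -0.07, 0],
  [0, 0, -0.1, 0],
  [0, 0, -0.14, 0],
  [0, 0, -0.18, 0],
  [0, 0, -0.22, 0],
  [0, 0, -0.22, 0],
])

```text
time_s: 19.6
ee_pos: [0.3972, -0.3507, 0.2547]
orientation: [179.5, 0.1, 54.0]
wrist_force: [-0.5, -2.1, -0.1]
opening: 0.0461
grip_force: 0.0
```

Run:
```python
from h import *
s=cams.snapshot("scene");t=cams.snapshot("top")
a=cv2.resize(s[255:325,310:410],(500,350),interpolation=2);b=cv2.resize(t[270:350,250:330],(300,300),interpolation=2)
b=cv2.copyMakeBorder(b,0,50,0,0,0)
cv2.imwrite("pics/end.png",np.hstack([a,b]));o=r.get_obs();print(o['ee_pos'],o['wrist_force'])
hsv=cv2.cvtColor(s,cv2.COLOR_BGR2HSV)
m=(cv2.inRange(hsv,(0,130,80),(8,255,255))|cv2.inRange(hsv,(172,130,80),(180,255,255)))[270:310,325:362]
y,x=np.nonzero(m);print([(int(c+325),int(y[x==c].min()+270),int(y[x==c].max()+270)) for c in range(10,37,3) if (x==c).any()])
```

```text
[ 0.39528473 -0.34901261  0.2496854 ] [-0.19023117 -0.3205789  -1.2895788 ]
[(335, 290, 292), (338, 289, 294), (341, 288, 298), (344, 286, 299), (347, 285, 299), (350, 284, 299), (353, 282, 292), (356, 281, 291), (359, 280, 290)]
```

View pics/end.png

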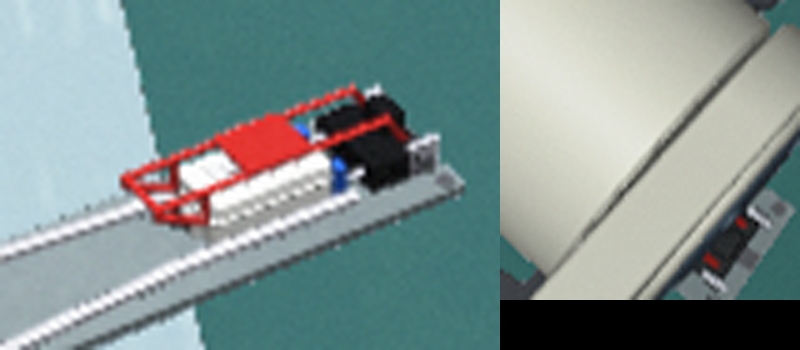

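The module lies flat between the lips (crop (180–330,150–235)), the catch is down at its rest pixels behind it, the pads at (340,172) press on its front, and the gripper is clear.

```bash
python3 -c "
from station import job_done
print(job_done())"
```

```text
the job is handed in; nothing more can be done
None
```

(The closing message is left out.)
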